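# Empty the pin dispenser and ease its lid shut

## Task

Push the yellow lever plate of the blue dispenser all the way down so that its linked lid lifts and all three brass-coloured pins roll out into the open tray, then ease the lever back up so that the lid comes down fully shut gently, without slamming. Work only by pressing the plate with the fingertips: do not touch the lid or the pins, pick nothing up, and leave the tin, the carton and the bearing ring where they stand.

Things in the scene. Friction and masses are not known exactly. Their poses are not given: they have to be found in the camera images.
- dispenser: Fixed pin dispenser. Origin on the bench under the middle of its yellow plate; x points from plate to tray, y left, z up. Along x in mm: plate -47..47, lever bracket 120 (120 high), blue hopper 150..295 (80 wide, 170 high; lever arm and rod on +y side, out to 63), open blue tray 295..447 (74 wide, walls 68 high). Ramp falls 12 degrees to the tray's end; pins rest there with centres at x 375..435.
- press_plate (a point): Middle of the plate's top face; plate 96 mm (x) by 100 mm (y), 8 mm thick. At rest 141 mm above the bench, outer (-x) edge 13 degrees high; fully down 87 mm (54 mm travel, stop; 120 mm arc, under 4 mm along x), tilted 13 degrees the other way. Takes 2 to 7 N to press; only the lid's weight brings it back up. No machine part above plate height within 65 mm of its middle.
- lever: The lever that carries the yellow plate. Origin at its pivot, 120 mm along the dispenser's x from the middle of the plate, 110 mm above the bench; swings 0.46 rad from rest (plate up) to its stop (plate down). A 20 mm wide steel bar joins plate and pivot.
- lid (a joint): Lid angle, rad: 0 shut, 0.66 fully open (lever fully down). A rod ties it to the lever both ways, about 1.4 times the lever's angle; 10 mm of plate travel is about 0.12 rad. Undamped: let go, it falls and slams at several rad/s. Letting the plate up at 20 to 40 mm/s is gentle (0.25 to 0.5 rad/s); 2 rad/s near closing is a slam.
- cover: The lid: red frame with clear top, 150 mm long, 90 mm wide, and a red front lip hanging 108 mm down over the hopper's mouth, holding back the pins. Origin at its hinge, on the hopper's plate-side edge, 165 mm above the bench. Open, its front edge stands about 260 mm above the bench. Not to be touched.
- pin1: Brass-coloured pin, nearest the lip: 24 mm diameter, 60 mm long, about 110 g, origin at its centre, lying across the ramp in the hopper; rolls by itself into the tray within about 1 s of the lid lifting. Not to be touched.
- pin2: Brass-coloured pin, next in the queue: 24 mm diameter, 60 mm long, about 110 g, origin at its centre, lying across the ramp in the hopper; rolls by itself into the tray within about 1 s of the lid lifting. Not to be touched.
- pin3: Brass-coloured pin, last in the queue: 24 mm diameter, 60 mm long, about 110 g, origin at its centre, lying across the ramp in the hopper; rolls by itself into the tray within about 1 s of the lid lifting. Not to be touched.
- tin: Bystander: closed tin with a green label, 60 mm diameter, 90 mm tall, origin under its centre.
- carton: Bystander: small cardboard carton 60 x 75 x 50 mm tall, origin under its centre.
- bearing: Bystander: steel bearing ring lying flat, 68 mm outside, 36 mm bore, 20 mm tall, origin under its centre.

How it is judged:
By the outcome, as a careful person would: the job done as asked, in the order asked, and still so for the second after the job is handed in, with the robot touching nothing.
It also fails if it takes over 42 s, if anything falls off the work surface, if the arm or the gripper's body presses on something with over 40 N, if the wrist force passes 120 N, or if a joint passes its speed limit or range.

## Robot

A 6-joint arm with a two-finger parallel gripper is mounted at the origin on the work surface. World frame = base frame: x ahead of the robot, y to its left, z up, the work surface at z = 0. Lengths are in m, angles in degrees, forces in N, time in s.
With the tool pointing down it reaches from about 0.325 to 0.775 m from the base axis. Payload 5.5 kg.
Tool frame: the origin (TCP) lies at the centre of the arm's flange, where the gripper is bolted on; the fingertips stand 182 mm ahead of it and the grasp point (between the pads) lies 163 mm ahead of it; z points along the fingers, y is the line along which they close (so a half turn about z gives the same grasp; the last joint's range is limited). The gripper opens to 88 mm and grips with 3 to 60 N. Pads are 20 mm wide; open, the fingers measure 115 mm over their backs; the gripper's body (75 mm by 178 mm) begins 61 mm behind the grasp point.
Start: joints at [-77.504, 5.22, 70.514, -0, 104.267, -3.249], TCP at [0.163, -0.578, 0.405] pointing down, gripper open.
Joint ranges: [-164.24, 164.24], [-49.07, 125.15], [9.68, 141.18], [-86.29, 266.29], [3.28, 154.24], [-151.56, 151.56]. Speed limits (degrees/s): [147.25, 147.25, 172.46, 180, 180, 180].

## Interface

Orientations are given as [roll, pitch, yaw] about the fixed x, y, z axes, in that order (R = Rz(yaw) Ry(pitch) Rx(roll)).
In Python, from station import r gives the robot as it stands. The module is installed in compiled form; this text tells all that it offers. Calls block until the motion is done:
- r.reach(position, orientation): joint-space move of the TCP to a pose.
- r.servo_line(position, rotation=None, speed=0.15): straight line of the TCP; rotation=None keeps the orientation; speed is the mean speed in m/s.
- r.move_joints(angles): joint-space move.
- r.let_go() and r.grab(squeeze=None): open the fingers fully, or close them until they stop; squeeze is the grip in N (None keeps the last).
- r.wait(seconds).
- r.inverse_kinematics(position, orientation): joint angles nearest the present ones, or None.
- r.sense(): the state.
- r.snapshot(name): name is "scene" or "side" or "wrist"; returns a dict with "frame" (384x512x3 uint8, red, green, blue), "fx", "fy", "cx", "cy" (pixels), "R" (3x3) and "t" (3): a world point X has camera coordinates R X + t. Camera axes: x right, y down, z forward; pixel columns grow to the right and rows downward; lengths in m; the calibration is good to about 2 mm. The wrist camera is an equidistant fisheye: a pixel r from the principal point sees the ray r / f radians off the axis. A picture is of the moment at which its call begins. There is no depth.
A pose or a line that the arm cannot do raises r.IKError and nothing moves.
- r.hand_in(): hands the job in; it is judged then, once.
The state is a dict: "clock": time; "joints": joint angles; "joint_vel": joint speeds; "joint_torque": joint torques, N m; "tcp_pos": TCP position; "orientation": TCP orientation; "contact_force": force on the tool from outside, world axes, zero at the start; "torque": the same for the moment, N m; "opening": finger opening in m; "gripper_force": force on a finger pad.
Only numpy, scipy, OpenCV 4.12 (cv2) and the standard library are available. Lean on these libraries where they do the work, as an engineer would, in place of code of your own. Each camera call takes 0.05 s, during which the arm holds its last target. There are 200 camera calls.

## Working session

There is one attempt and no reset: what is moved stays moved. The work goes in short steps, each a Python script; the robot and the scene stay as the last script left them, time stands still between calls to the robot, and variables do not carry over. Pictures are saved under pics/ and viewed, at most 10 in all, crops included, and the job is handed in when it is done.

```bash
mkdir -p pics; python3 - <<'E'
from station import r
import cv2,numpy as np,pickle
S={n:r.snapshot(n) for n in("scene","side")}
pickle.dump(S,open("s.pkl","wb"))
for n,s in S.items():
    h=cv2.cvtColor(s["frame"],cv2.COLOR_RGB2HSV)
    m=cv2.inRange(h,(22,120,80),(34,255,255))
    N,l,st,c=cv2.connectedComponentsWithStats(m)
    print(n,[(st[i].tolist(),c[i].round(1).tolist()) for i in range(1,N) if st[i,4]>60], s["fx"],(-s["R"].T@s["t"]).round(3))
im=np.hstack([cv2.resize(S[n]["frame"],(400,300)) for n in S])
cv2.imwrite("pics/a.png",cv2.cvtColor(S["scene"]["frame"],cv2.COLOR_RGB2BGR))
cv2.imwrite("pics/b.png",cv2.cvtColor(S["side"]["frame"],cv2.COLOR_RGB2BGR))
print(r.sense())
E
```

```text
scene [([208, 71, 87, 25, 643], [252.3, 83.8]), ([100, 79, 158, 26, 519], [182.1, 94.2]), ([92, 83, 64, 13, 159], [120.5, 88.9]), ([337, 82, 74, 14, 185], [372.1, 88.9]), ([50, 93, 462, 111, 7802], [260.4, 157.0]), ([375, 95, 50, 12, 166], [404.2, 100.6]), ([338, 96, 114, 27, 404], [385.1, 108.6]), ([169, 102, 26, 5, 71], [182.7, 103.9]), ([179, 117, 26, 11, 106], [190.1, 121.9]), ([342, 120, 170, 42, 1838], [436.9, 140.5]), ([13, 129, 25, 12, 132], [25.1, 134.3]), ([91, 130, 51, 16, 138], [112.8, 136.0]), ([78, 137, 116, 24, 886], [133.9, 151.6]), ([64, 161, 156, 46, 1103], [141.1, 183.3]), ([429, 160, 83, 22, 527], [476.6, 171.6]), ([493, 164, 19, 8, 76], [503.8, 167.3]), ([30, 172, 203, 55, 1534], [136.7, 201.4]), ([381, 198, 82, 18, 595], [418.2, 207.0]), ([0, 206, 512, 145, 4306], [280.6, 281.0]), ([86, 206, 85, 24, 243], [126.1, 216.6]), ([91, 215, 36, 10, 63], [107.2, 219.3]), ([0, 217, 512, 155, 4354], [265.7, 294.9]), ([414, 217, 98, 28, 1063], [473.2, 230.2]), ([243, 221, 76, 26, 423], [273.1, 233.4]), ([0, 230, 512, 154, 3179], [265.7, 309.4]), ([147, 233, 32, 8, 68], [164
[... 866 characters left out ...]
.565]
{'clock': 0.1, 'joints': array([-7.75040409e+01,  5.26004985e+00,  7.05743997e+01, -1.72895276e-03,
        1.04267995e+02, -3.24764680e+00]), 'joint_vel': array([-0.03304187, -0.03597955, -0.17833396, -0.03928271, -0.0374401 ,
        0.04301446]), 'joint_torque': array([ 3.99973855e-03, -4.47857845e+01, -4.07568347e+01,  7.01457309e-02,
        2.84333504e-02, -1.10937531e-04]), 'tcp_pos': array([ 0.16281551, -0.57754343,  0.40361228]), 'orientation': array([-1.79897625e+02, -4.12997798e-03,  1.57431776e+01]), 'contact_force': array([-0.41562363,  0.17350822, -0.48693935]), 'torque': array([-0.01675321, -0.00833075,  0.01501038]), 'gripper_force': 0.0, 'opening': 0.08796365151909226}
```

View pics/a.png

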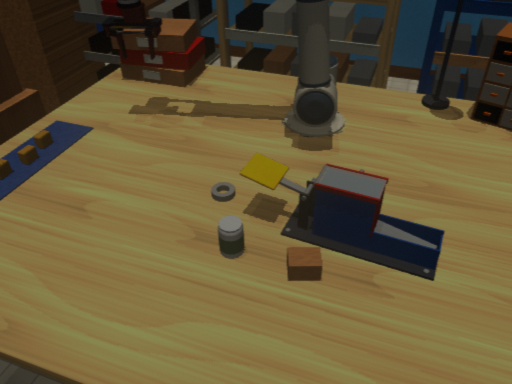

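View pics/b.png

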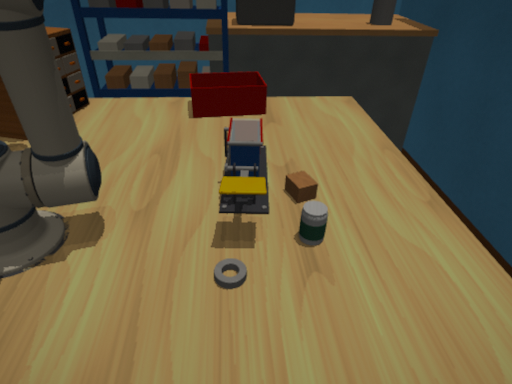

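The scene view shows the yellow plate at (265,171) and the red lid at (349,184). The side view shows the plate at (242,185) and the lid at (246,133). The bearing, tin and carton stand to the +x side, clear of the plate.

```bash
python3 - <<'E'
import cv2,numpy as np,pickle
S=pickle.load(open("s.pkl","rb"))
def ray(s,u,v,z):
    d=s["R"].T@np.array([(u-s["cx"])/s["fx"],(v-s["cy"])/s["fy"],1]);c=-s["R"].T@s["t"]
    return c+d*(z-c[2])/d[2]
box={"scene":((238,150,292,190),(305,160,392,215)),"side":((210,170,275,200),(218,112,272,172))}
for n,s in S.items():
    h=cv2.cvtColor(s["frame"],cv2.COLOR_RGB2HSV)
    y=cv2.inRange(h,(22,215,80),(34,255,255)); rd=cv2.inRange(h,(0,150,60),(8,255,255))|cv2.inRange(h,(172,150,60),(180,255,255))
    for m,b,z,k in((y,box[n][0],.141,"plate"),(rd,box[n][1],.172,"lid")):
        q=np.zeros_like(m);q[b[1]:b[3],b[0]:b[2]]=m[b[1]:b[3],b[0]:b[2]]
        N,l,st,c=cv2.connectedComponentsWithStats(q)
        if k=="plate": q=np.uint8(l==1+st[1:,4].argmax())
        p=cv2.findNonZero(q); hull=cv2.convexHull(p); M=cv2.moments(hull)
        ap=cv2.approxPolyDP(hull,4,True)[:,0]
        print(n,k,len(p),"cent",ray(s,M["m10"]/M["m00"],M["m01"]/M["m00"],z).round(4),[(a.tolist(),ray(s,*a,z).round(3)[:2].tolist()) for a in ap])
E
```

```text
scene plate 936 cent [ 5.299e-01 -4.000e-04  1.410e-01] [([287, 167], [0.497, 0.049]), ([273, 188], [0.59, 0.043]), ([241, 173], [0.559, -0.052]), ([257, 153], [0.461, -0.045])]
scene lid 234 cent [0.5467 0.2205 0.172 ] [([387, 178], [0.506, 0.294]), ([380, 200], [0.593, 0.29]), ([315, 184], [0.583, 0.142]), ([327, 164], [0.495, 0.149])]
side plate 776 cent [ 0.526  -0.0061  0.141 ] [([265, 180], [0.577, 0.011]), ([265, 193], [0.572, -0.039]), ([219, 192], [0.475, -0.031]), ([224, 176], [0.486, 0.032])]
side lid 222 cent [0.5384 0.2357 0.172 ] [([265, 112], [0.608, 0.329]), ([262, 141], [0.581, 0.142]), ([227, 140], [0.495, 0.15]), ([218, 112], [0.471, 0.333])]
```

```bash
python3 - <<'E'
from station import r
import cv2,numpy as np
x,y=.528,-.003; O=[180,0,85.5]
r.grab(10)
r.reach([x,y,.40],O)
f0=r.sense()["contact_force"][2]
def st(t):
    s=r.sense(); print(t,round(s["clock"],2),s["tcp_pos"].round(4),s["contact_force"].round(1),round(s["opening"],4)); return s["contact_force"][2]-f0
st("hover")
r.servo_line([x,y,.182+.150],speed=.1); st("near")
z=.182+.093
r.servo_line([x,y,z],speed=.04); f=st("low")
while f<14 and z>.182+.080:
    z-=.001; r.servo_line([x,y,z],speed=.02); f=st(round(z,3))
r.wait(1.2); st("held")
a=r.snapshot("scene")["frame"];b=r.snapshot("side")["frame"]
im=np.hstack([cv2.resize(a[130:290,200:460],(480,300)),cv2.resize(b[80:230,190:350],(320,300))])
cv2.imwrite("pics/c.png",im[:,:,::-1])
E
```

```text
hover 3.86 [ 0.5281 -0.0037  0.4   ] [ 1.2 -0.1 -0.2] 0.0006
near 4.69 [ 0.5281 -0.003   0.3327] [0.5 0.6 1.1] 0.0004
low 6.27 [ 0.5284 -0.0033  0.2764] [-0.5 -1.1  6.1] 0.0
0.274 6.52 [ 0.5284 -0.0032  0.2754] [ 0.4 -1.3  5.5] 0.0007
0.273 6.77 [ 0.5284 -0.0031  0.2744] [ 0.8 -0.3  6.2] 0.0006
0.272 7.02 [ 0.5284 -0.003   0.2734] [-0.6 -0.3  5.5] 0.0002
0.271 7.27 [ 0.5284 -0.0029  0.2724] [-0.3 -0.4  5.8] 0.0003
0.27 7.52 [ 0.5284 -0.0028  0.2714] [0.7 0.5 5.2] 0.0004
0.269 7.77 [ 0.5284 -0.0027  0.2705] [0.1 0.7 6.1] 0.0006
0.268 8.02 [ 0.5284 -0.0027  0.2703] [-1.8  2.5  9.5] 0.0006
0.267 8.27 [ 0.5283 -0.0027  0.2702] [-2.5  1.9 13.3] 0.0003
0.266 8.52 [ 0.5283 -0.0027  0.2701] [-5.1  1.9 17.3] 0.0006
held 9.72 [ 0.5283 -0.0026  0.2701] [-4.9  1.8 17.1] 0.0008
```

View pics/c.png

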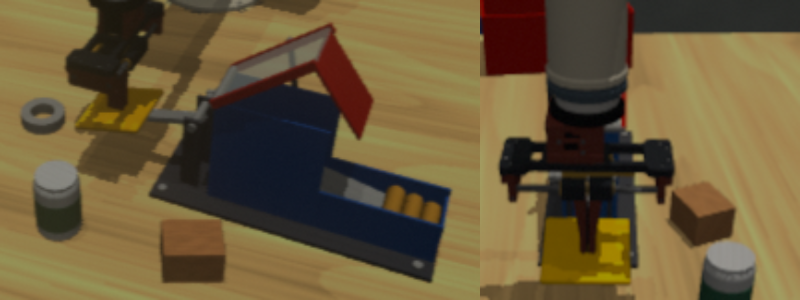

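The lid is fully open (red front lip up at about (345,80)). All three pins lie at the end of the tray (about (395–430,205)), and the bystanders haven't moved. Now I'll ease the lever up.

```bash
python3 - <<'E'
from station import r
import cv2,numpy as np
x,y=.528,-.003
for z in (.31,.338):
    r.servo_line([x,y,z],speed=.018); s=r.sense(); print(s["clock"],s["tcp_pos"].round(4),s["contact_force"].round(1))
r.servo_line([x,y,.42],speed=.1); r.wait(.5); print(r.sense()["clock"])
a=r.snapshot("scene")["frame"];b=r.snapshot("side")["frame"]
im=np.hstack([cv2.resize(a[130:290,200:460],(480,300)),cv2.resize(b[80:230,190:350],(320,300))])
cv2.imwrite("pics/d.png",im[:,:,::-1])
E
```

```text
12.4083 [ 0.5283 -0.003   0.3115] [0.6 0.3 6.2]
14.1167 [ 0.528  -0.003   0.3379] [ 0.4 -0.5  0.3]
15.5833
```

View pics/d.png

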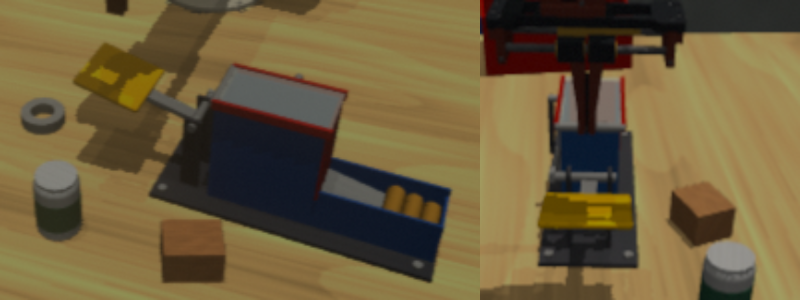

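The lid is shut (red rim level at about (290,80)), the plate is back up, all three pins are in the tray at (395–430,205), and the arm is clear.

```bash
python3 -c "
from station import r
print(r.hand_in())"
```

```text
the job is handed in; nothing more can be done
None
```

The job is handed in at about 16 s: I pressed the plate to its stop, all three pins rolled into the tray, and I let the lid down at about 20 mm/s until it was fully shut, with the tin, carton and bearing ring left where they stood.

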